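# Shut the fridge bin's flip lid and snap its lever latch

## Task

Without gripping or lifting anything, push the white bin's half-open flip lid fully shut with your fingertips. Then, with the lid down, push the blue latch lever on the bin's front over past its centre, away from you, so that it snaps into its locked position leaning over the lid. Be gentle: the bin stays where it stands, and leave the other loose things on the shelf where they are.

Things in the scene. Friction and masses are not known exactly. Their poses are not given: they have to be found in the camera images.
- bin: White plastic bin standing loose on the glass shelf (about 1.4 kg with lid and latch, slides if shoved), 150 mm along its x, 200 mm along its y, walls 100 mm high. Origin: centre of its underside. Its x axis points from the latch side (front, towards the robot) to the lid hinge side (back), y to the left, z up. It is turned by up to 0.35 rad from the robot's x.
- lid_hinge (a point): Middle of the lid's hinge line, on the bin's back rim, 75 mm behind the bin's centre, 100 mm above the shelf; the hinge line runs along the bin's y. The axes are the bin's.
- lid_edge (a point): Middle of the lid's free front edge, on its upper (outer) face, 154 mm from the hinge line; it moves with the lid. The lid is a flat white panel 154 x 206 x 8 mm with a thin grey inlay on its outer face; its underside passes through the hinge line. When the lid is shut its outer face is level, 108 mm above the shelf.
- bin_lid (a joint): Opening angle of the lid, rad: 0 = shut and level, grows as the free edge rises up and back; starts half open between 0.5 and 1.0. The hinge is stiff (about 0.2 N m friction), so the lid stays wherever it is left; it is shut by pushing on its outer face, which faces up and away from the robot while it is open.
- latch_pivot (a point): Pivot of the lever latch, on a grey bracket on the bin's front, 26 mm in front of the front wall (101 mm in front of the bin's centre), 120 mm above the shelf; it does not move with the lever. The pivot line runs along the bin's y. The axes are the bin's.
- latch_tip (a point): Outer end of the latch lever's handle, 68 mm from the pivot; it moves with the lever. The handle is a blue paddle 44 mm wide (along the bin's y), 34 mm long and 10 mm thick on a thin steel stem; a short steel clamp arm with a rubber foot, for show only, sits on the lid side of it.
- latch (a joint): Lever angle, rad: 0 = unlocked, handle leaning 0.5 rad from upright to the bin's front (towards the robot); 0.5 = upright, the centre; 1.0 = locked, leaning 0.5 rad over the lid. A spring drives it from the centre to the nearer end (0.1 N m at the ends, none at the centre): about 2 N on the paddle moves it, and past the centre it snaps over. Its end rises 8 mm on the way, sliding up the finger.
- ramekin: White ceramic ramekin, 84 mm across, 50 mm high, loose, left or right of the bin. Origin: centre of its underside. To be left alone.
- jar: Amber glass jar with yellow cap, 68 mm across, 85 mm high, loose, on the bin's other side. Origin: centre of its underside. To be left alone.
- scraper: Stainless scraper with black round handle, 205 mm long, 90 mm wide, 16 mm high, lying loose on the left of the shelf. Origin: under its middle. To be left alone.
- tray: Empty clear crisper tray, 300 x 160 x 100 mm, loose, on the right of the shelf. Origin: centre of its underside. To be left alone.
- bottle: Clear glass bottle with green cap, 72 mm across, about 190 mm high, loose, at the left. Origin: centre of its underside. To be left alone.

How it is judged:
By the outcome, as a careful person would: the job done as asked, in the order asked, and still so for the second after the job is handed in, with the robot touching nothing.
It also fails if it takes over 50 s, if anything falls off the work surface, if the arm or the gripper's body presses on something with over 40 N, if the wrist force passes 120 N, or if a joint passes its speed limit or range.

## Robot

A 6-joint arm with a two-finger parallel gripper is mounted at the origin on the work surface. World frame = base frame: x ahead of the robot, y to its left, z up, the work surface at z = 0. Lengths are in mm, angles in degrees, forces in N, time in s.
With the tool pointing down it reaches from about 350 to 850 mm from the base axis. Payload 8.1 kg.
Tool frame: the origin (TCP) lies on the mounting face of the last link; the fingertips stand 173 mm ahead of it and the grasp point (between the pads) lies 155 mm ahead of it; z points along the fingers, y is the direction in which the jaws open and shut (so a half turn about z gives the same grasp; the last joint's range is limited). The gripper opens to 85 mm and grips with 20 to 120 N. Pads are 22 mm wide; open, the fingers measure 114 mm over their backs; the gripper's body (76 mm by 85 mm) begins 54 mm behind the grasp point. The pads swing forward as they close: fully open they stand 13 mm farther back than shut.
Start: joints at [-81.727, 7.471, 85.268, -0, 87.261, -4.893], TCP at [136.69, -584.228, 404.692] pointing down, gripper open.
Joint ranges: [-169.43, 169.43], [-51.17, 129.36], [1.28, 143.12], [-76.62, 256.62], [0, 156.53], [-152.29, 152.29]. Speed limits (degrees/s): [136.94, 136.94, 159.86, 180, 180, 180].

## Interface

Orientations are given as [roll, pitch, yaw] about the fixed x, y, z axes, in that order (R = Rz(yaw) Ry(pitch) Rx(roll)).
In Python, from bench import * gives the robot as it stands.
- The arm moves only by the tool arm_command, never from a script. Its argument "plan" is a list of rows, each an object of numbers: "jaw": the closure, from 0 (fully open) to 1 (shut); "dx", "dy", "dz": the shift along the tool's x, y, z in mm; "wx", "wy", "wz": the turn, a rotation vector about the tool's x, y, z in rad. A call has 1 to 12 rows; each row is the pose to reach, as a shift and turn from the pose commanded when the call began, along the tool's axes at that moment; what a row does not reach only later rows make up. A row lasts 1/10 s, in which the tool goes at most 50 mm and 8.59 degrees, less where a joint would pass 70% of its speed; a pose out of reach is approached as far as the arm can. A call with a gripper value outside its range is refused whole. The fingers move at their own pace and stop on an object; "squeeze" is the grip in N (left out, the last holds). Time passes only in rows, so rows that repeat a pose let the fingers close. It gives the time, the measured TCP pose, the force and the opening at its end, in the units of the state.
- sense(): the state, without advancing time (a new reading comes with each control period).
- snapshot(name): name is "side" or "top" or "wrist"; returns a dict with "pixels" (480x640x3 uint8, red, green, blue), "fx", "fy", "cx", "cy" (pixels), "extrinsics" (4x4, takes a point from camera to world coordinates). Camera axes: x right, y up, looking along -z (the intrinsics and any distortion apply to the point x, -y, -z); pixel columns grow to the right and rows downward; lengths in mm; the calibration is good to about 2 mm. A picture is of the moment at which its call begins. There is no depth.
- hand_in(): hands the job in, once; it reports no verdict.
Trained networks look in the newest picture that a camera, given by its name, has taken for a name from the list of things; names that differ only in an ending like _2 or _b are one class to them, and where a whole thing is asked for, a point or a joint stands for the part that bears it (a point fixed in the world has none). Each returns a list of dicts, best first, with "score" (0 to 1); they miss things now and then, are a little off and sometimes report something else, mostly with a low value. They report only what shows in the picture. A call takes as long as a camera call.
- recognise(camera, target): "box" ([left, top, width, height] in pixels, round what is visible of it).
- pinpoint(camera, target): "pixel" ([column, row] in pixels: a listed point, or the origin of a listed thing).
The state is a dict: "time": time; "joint_pos": joint angles; "qd": joint speeds; "joint_efforts": joint torques, N m; "tool_pos": TCP position; "tcp_rot": TCP orientation; "ft_force": force on the tool from outside, world axes, zero at the start; "wrist_torque": the same for the moment, N m; "finger_gap": finger opening in mm.
Only numpy, scipy, OpenCV 4.12 (cv2) and the standard library are available. Lean on these libraries where they do the work, as an engineer would, in place of code of your own. Each camera call takes 0.05 s, during which the arm holds its last target.

## Working session

There is one attempt and no reset: what is moved stays moved. The work goes in short steps, Python scripts to look and compute and a tool call to move; the robot and the scene stay as the last step left them, time stands still between calls to the robot, and variables do not carry over. Pictures are saved under pics/ and viewed, and the job is handed in when it is done.

Besides the shell and the picture viewer there is one more tool, called as name([rows], argument=value, ...), one row to a line, values as JSON. arm_command: Moves the arm, as the interface text tells. Its arguments: {"type":"object","properties":{"plan":{"type":"array"},"squeeze":{"type":"number"}},"required":["plan"]}

```bash
ls; mkdir -p pics; python3 - <<'E'
from bench import *
import cv2
s=sense();print(s)
for c in ["side","top","wrist"]:
    d=snapshot(c);cv2.imwrite(f"pics/{c}0.png",d["pixels"][:,:,::-1])
    print(c,d["fx"],d["fy"],d["cx"],d["cy"],d["extrinsics"],[k for k in d])
    for t in ["bin","lid_hinge","lid_edge","latch_pivot","latch_tip","ramekin","jar","bottle","tray","scraper"]:
        print(t,[(p["pixel"],round(p["score"],2)) for p in pinpoint(c,t)[:2]])
E
```

```text
pics
{'time': 0.0, 'joint_pos': array([-8.17253190e+01,  7.51453226e+00,  8.53303127e+01, -8.00903065e-04,
        8.72615602e+01, -4.89345366e+00]), 'qd': array([-0.0011209 , -0.05467299,  0.04268906, -0.03357196,  0.06993764,
        0.01618079]), 'joint_efforts': array([-5.05855114e-04, -5.69387162e+01, -5.00570083e+01, -2.70870996e-04,
        1.46913860e-02, -2.05076668e-05]), 'tool_pos': array([ 136.66672145, -583.9859354 ,  403.64023418]), 'tcp_rot': array([-1.79893914e+02, -8.27968258e-03,  1.31681660e+01]), 'ft_force': array([ 0.1016718 , -0.22583162,  0.31056778]), 'wrist_torque': array([0.00941418, 0.02540331, 0.01150198]), 'finger_gap': 85.35827902138071}
side 460.62818038127824 460.62818038127824 314.2672648508938 239.88678197564118 [[ 8.28488951e-01 -3.63918880e-01  4.25639645e-01  1.11524309e+03]
 [ 5.59791621e-01  5.17187080e-01 -6.47418617e-01 -8.98565709e+02]
 [ 1.54725330e-02  7.74648677e-01  6.32202521e-01  9.52621252e+02]
 [ 0.00000000e+00  0.00000000e+00  0.00000000e+00  1.00000000e+00]] ['pixels', 'fx', 'fy', 'cx', 'cy', 'extrinsics']
bin [([327.6, 272.0], 0.92
[... 943 characters left out ...]
n [([252.9, 222.2], 0.8)]
jar [([381.6, 251.4], 0.67), ([318.7, 206.6], 0.18)]
bottle [([180.2, 187.1], 0.9)]
tray [([501.6, 272.5], 0.85), ([178.8, 187.4], 0.38)]
scraper [([159.3, 251.5], 0.79)]
wrist 411.6874998207527 411.6874998207527 323.9962372672813 235.87164954851065 [[ 2.29528301e-01  9.33645758e-01  2.74995197e-01  2.06144257e+02]
 [-9.73301151e-01  2.19805721e-01  6.61083577e-02 -5.67461310e+02]
 [ 1.27627013e-03 -2.82826880e-01  9.59170124e-01  3.74068004e+02]
 [ 0.00000000e+00  0.00000000e+00  0.00000000e+00  1.00000000e+00]] ['pixels', 'fx', 'fy', 'cx', 'cy', 'extrinsics']
bin []
lid_hinge []
lid_edge []
latch_pivot []
latch_tip []
ramekin []
jar []
bottle []
tray []
scraper []
```

View pics/side0.png

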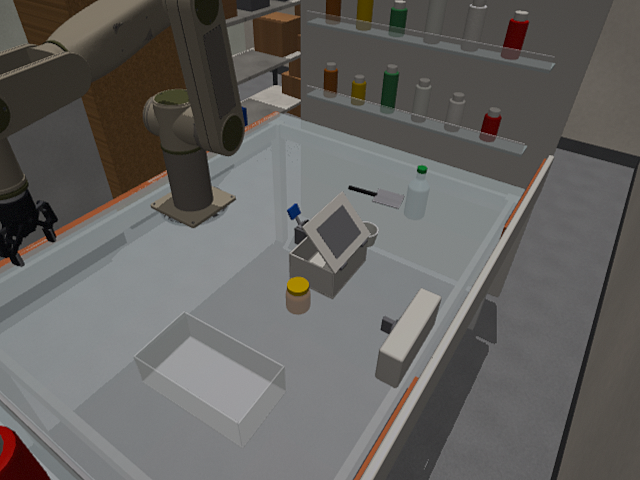

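View pics/top0.png

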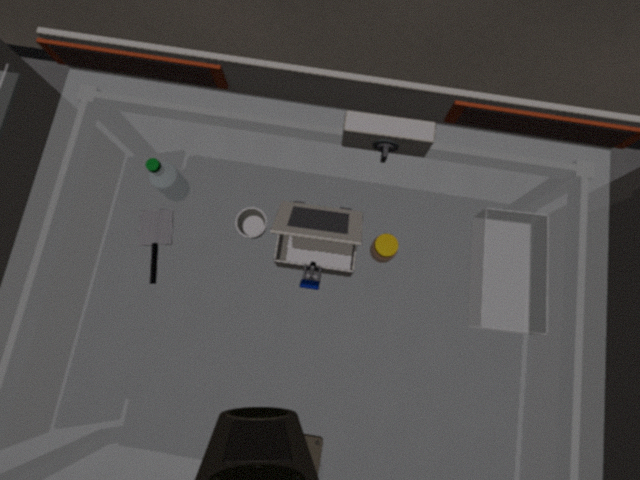

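The side view shows the half-open lid (panel at about 335,230) and the blue paddle at (294,211). The top view shows the bin at about (318,240), with the latch at (311,284), the ramekin on the left at (252,222) and the jar on the right at (386,245).

```bash
cat > h.py <<'E'
from bench import *
import numpy as np, cv2
from scipy.optimize import least_squares
def proj(d,P):
    E=d["extrinsics"];p=E[:3,:3].T@(np.asarray(P,float)-E[:3,3])
    return np.array([d["cx"]+d["fx"]*p[0]/-p[2], d["cy"]-d["fy"]*p[1]/-p[2]])
def ray_z(d,px,z):
    E=d["extrinsics"];v=E[:3,:3]@np.array([(px[0]-d["cx"])/d["fx"],-(px[1]-d["cy"])/d["fy"],-1]);o=E[:3,3]
    return o+v*(z-o[2])/v[2]
def pts(th,lat):
    return dict(bin=[0,0,0],lid_hinge=[75,0,100],
      lid_edge=[75-154*np.cos(th)+8*np.sin(th),0,100+154*np.sin(th)+8*np.cos(th)],
      latch_pivot=[-101,0,120],latch_tip=[-101+68*np.sin(lat-.5),0,120+68*np.cos(lat-.5)])
def world(q,n):
    x,y,yaw,th,lat=q;p=pts(th,lat)[n];c,s=np.cos(yaw),np.sin(yaw)
    return np.array([x+c*p[0]-s*p[1],y+s*p[0]+c*p[1],p[2]])
def fit(cams=("side","top"),skip=(),fixlat=None,tag=None):
    obs=[]
    for c in cams:
        d=snapshot(c)
        if tag: cv2.imwrite(f"pics/{tag}_{c}.png",d["pixels"][:,:,::-1])
        for n in ["bin","lid_hinge","lid_edge","latch_pivot","latch_tip"]:
            r=pinpoint(c,n)
            if r and r[0]["score"]>.5 and (c,n) not in skip: obs.append((d,c,n,np.array(r[0]["pixel"])))
    f=lambda q:np.concatenate([proj(d,world(q,n))-p for d,c,n,p in obs]+[[0 if fixlat is None else 10*(q[4]-fixlat)]])
    s=least_squares(f,[500,0,0,.7 if fixlat is None or fixlat<.5 else 0,fixlat if fixlat is not None else .5],loss="soft_l1",f_scale=2)
    for d,c,n,p in obs: print(c,n,np.round(p-proj(d,world(s.x,n)),1))
    print("q",np.round(s.x,3)); 
    return s.x
E
python3 - <<'E'
from h import *
q=fit(fixlat=0)
for n in pts(0,0): print(n,world(q,n).round(1))
d=snapshot("top")
for n,p,z in [("ram",(252.9,222.2),0),("jar",(381.6,251.4),0),("bot",(180.2,187.1),0)]: print(n,ray_z(d,p,z))
E
```

```text
side bin [ -5.5 -61.1]
side lid_hinge [ 0.3 -1.5]
side lid_edge [-0.4  1.4]
side latch_pivot [26.9 42.9]
top bin [-1.   3.8]
top lid_hinge [ 0.8 -1.4]
top lid_edge [ 0.6 -0.5]
top latch_pivot [-0.1  0.4]
top latch_tip [-0.2 -0.3]
q [ 5.85369e+02 -1.62420e+01  5.70000e-02  8.05000e-01  8.70000e-02]
bin [585.4 -16.2   0. ]
lid_hinge [660.2 -12.  100. ]
lid_edge [559.4 -17.7 216.6]
latch_pivot [484.5 -22.  120. ]
latch_tip [457.3 -23.5 182.3]
ram [620.4133654  168.43559007   0.        ]
jar [ 596.18415324 -191.78354276    0.        ]
bot [687.16119223 388.34037731   0.        ]
```

```bash
python3 - <<'E'
from h import *
q=fit(fixlat=0,skip=[])
q2=q.copy();
for c in ["side","top"]:
    d=snapshot(c);im=d["pixels"][:,:,::-1].copy()
    x0,y0=np.array(proj(d,[580,-16,80])).astype(int)
    def W(p):
        cc,s=np.cos(q[2]),np.sin(q[2]);return [q[0]+cc*p[0]-s*p[1],q[1]+s*p[0]+cc*p[1],p[2]]
    im=cv2.resize(im,None,fx=4,fy=4,interpolation=cv2.INTER_CUBIC)
    for z in (0,100):
        P=np.array([proj(d,W([a,b,z])) for a,b in [(-75,-100),(75,-100),(75,100),(-75,100)]])
        cv2.polylines(im,[np.int32(P*4)],True,(0,255,0) if z else (0,0,255),1)
    for n in pts(0,0): cv2.circle(im,tuple(np.int32(proj(d,world(q,n))*4)),4,(255,0,255),1)
    cv2.imwrite(f"pics/ov_{c}.png",im[4*y0-300:4*y0+300,4*x0-400:4*x0+400])
E
```

```text
side bin [-0.7  2.3]
side lid_hinge [0.1 0.6]
side lid_edge [-2.8  2.1]
side latch_pivot [1.2 1.6]
side latch_tip [ 2.1 -1.5]
top bin [-0.7  0.5]
top lid_hinge [-4.2 -0.7]
top lid_edge [ 1.3 -1.6]
top latch_pivot [0.5 3.1]
top latch_tip [-1.   0.8]
q [ 5.86813e+02 -2.14230e+01  6.29300e+00  6.36060e+01  2.30000e-02]
```

View pics/ov_side.png

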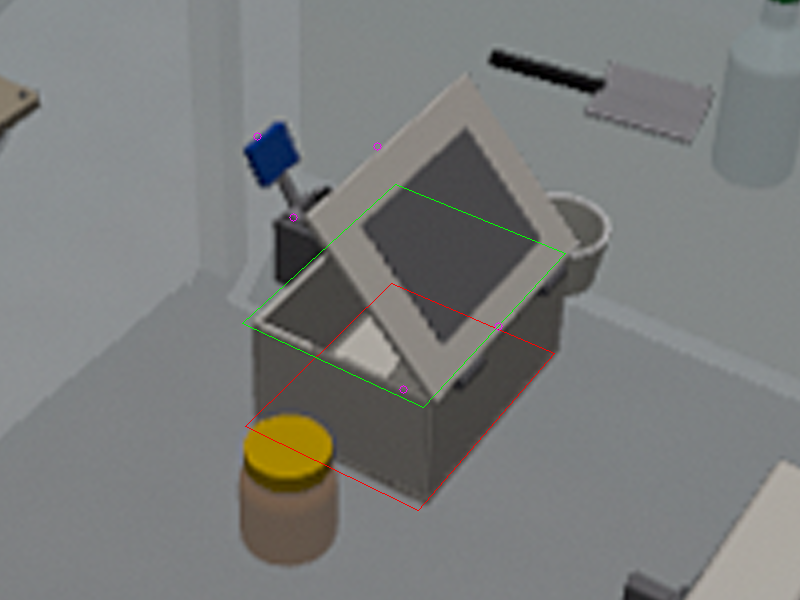

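View pics/ov_top.png

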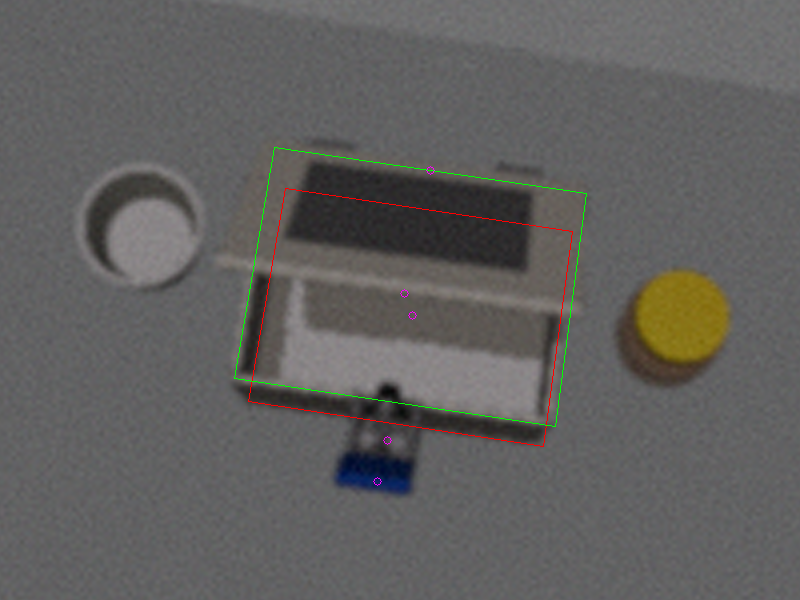

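```bash
cat > fit2.py <<'E'
from h import *
def lidc(th,e,s): # e=1 free edge, 0 hinge
    return [75-154*e*np.cos(th)+8*np.sin(th),103*s,100+154*e*np.sin(th)+8*np.cos(th)]
obs=[("side",1,1,(468,75)),("side",1,-1,(312,212)),("side",0,-1,(437,403)),("side",0,1,(575,250)),("top",1,1,(222,254)),("top",1,-1,(578,300))]
bot=[("side",(-75,-100),None),("side",(75,-100,0),(427,505)),("side",(75,100,0),(560,353)),("side",(75,-100,100),(432,400)),("top",(-75,100,100),(238,370)),("top",(-75,-100,100),(550,424))]
D={c:snapshot(c) for c in("side","top")}
off={}
for c in D:
    x0,y0=np.array(proj(D[c],[580,-16,80])).astype(int);off[c]=np.array([4*x0-400,4*y0-300])
pp=[]
for c in D:
  for k in range(3):
    for n in ["bin","lid_hinge","lid_edge","latch_pivot","latch_tip"]:
        r=pinpoint(c,n)
        if r and r[0]["score"]>.5: pp.append((c,n,np.array(r[0]["pixel"])))
def Wd(q,p):
    c,s=np.cos(q[2]),np.sin(q[2]);return [q[0]+c*p[0]-s*p[1],q[1]+s*p[0]+c*p[1],p[2]]
def f(q):
    r=[]
    for c,e,s,p in obs: r.append(proj(D[c],Wd(q,lidc(q[3],e,s)))-(off[c]+p)/4)
    for c,P,p in bot[1:]: r.append(proj(D[c],Wd(q,P))-(off[c]+p)/4)
    for c,n,p in pp: r.append((proj(D[c],world(q,n))-p)*.3)
    return np.concatenate(r)
s=least_squares(f,[586,-18,.03,.78,.0],loss="soft_l1",f_scale=1)
r=f(s.x).reshape(-1,2);print(r[:11].round(1));print("q",s.x.round(4))
for n in pts(0,0): print(n,world(s.x,n).round(1))
E
python3 fit2.py
```

```text
[[-0.3 -0.4]
 [-1.2  1.3]
 [ 0.   0.5]
 [ 1.3 -1.1]
 [-1.1 -1. ]
 [ 1.6  0.4]
 [-0.4  0.8]
 [-0.2 -0.4]
 [-0.1  1.3]
 [-2.2  1.3]
 [ 0.2 -0.8]]
q [ 5.891902e+02 -1.749300e+01  1.860000e-02  8.255000e-01 -5.500000e-03]
bin [589.2 -17.5   0. ]
lid_hinge [664.2 -16.1 100. ]
lid_edge [565.6 -17.9 218.6]
latch_pivot [488.2 -19.4 120. ]
latch_tip [455.3 -20.  179.5]
```

arm_command([
  {"jaw": 1, "dz": -26, "dx": 40, "dy": -25},
  {"jaw": 1, "dz": -26, "dx": 80, "dy": -55},
  {"jaw": 1, "dz": -26, "dx": 120, "dy": -85},
  {"jaw": 1, "dz": -26, "dx": 160, "dy": -115},
  {"jaw": 1, "dz": -26, "dx": 200, "dy": -145},
  {"jaw": 1, "dz": -26, "dx": 240, "dy": -178},
  {"jaw": 1, "dz": -26, "dx": 280, "dy": -210},
  {"jaw": 1, "dz": -26, "dx": 320, "dy": -245},
  {"jaw": 1, "dz": -26, "dx": 360, "dy": -280},
  {"jaw": 1, "dz": -26, "dx": 400, "dy": -312},
  {"jaw": 1, "dz": -26, "dx": 440, "dy": -345},
  {"jaw": 1, "dz": -26, "dx": 440, "dy": -345},
])

```text
invalid input
```

arm_command([
  {"jaw": 1, "dx": 40, "dy": -25, "dz": -26, "wx": 0, "wy": 0, "wz": 0},
  {"jaw": 1, "dx": 80, "dy": -55, "dz": -26, "wx": 0, "wy": 0, "wz": 0},
  {"jaw": 1, "dx": 120, "dy": -85, "dz": -26, "wx": 0, "wy": 0, "wz": 0},
  {"jaw": 1, "dx": 160, "dy": -115, "dz": -26, "wx": 0, "wy": 0, "wz": 0},
  {"jaw": 1, "dx": 200, "dy": -145, "dz": -26, "wx": 0, "wy": 0, "wz": 0},
  {"jaw": 1, "dx": 240, "dy": -178, "dz": -26, "wx": 0, "wy": 0, "wz": 0},
  {"jaw": 1, "dx": 280, "dy": -210, "dz": -26, "wx": 0, "wy": 0, "wz": 0},
  {"jaw": 1, "dx": 320, "dy": -245, "dz": -26, "wx": 0, "wy": 0, "wz": 0},
  {"jaw": 1, "dx": 360, "dy": -280, "dz": -26, "wx": 0, "wy": 0, "wz": 0},
  {"jaw": 1, "dx": 400, "dy": -312, "dz": -26, "wx": 0, "wy": 0, "wz": 0},
  {"jaw": 1, "dx": 440, "dy": -345, "dz": -26, "wx": 0, "wy": 0, "wz": 0},
  {"jaw": 1, "dx": 440, "dy": -345, "dz": -26, "wx": 0, "wy": 0, "wz": 0},
])

```text
time: 5.8
tool_pos: [488.3, -144.4, 430.8]
tcp_rot: [-180.0, -0.1, 13.4]
ft_force: [0.1, -1.5, 0.5]
finger_gap: -0.2
```

arm_command([
  {"jaw": 1, "dx": 30, "dy": -25, "dz": 0, "wx": 0, "wy": 0, "wz": 0.05},
  {"jaw": 1, "dx": 60, "dy": -50, "dz": 0, "wx": 0, "wy": 0, "wz": 0.1},
  {"jaw": 1, "dx": 95, "dy": -75, "dz": 0, "wx": 0, "wy": 0, "wz": 0.16},
  {"jaw": 1, "dx": 126, "dy": -101, "dz": 0, "wx": 0, "wy": 0, "wz": 0.21},
  {"jaw": 1, "dx": 126, "dy": -101, "dz": 8, "wx": 0, "wy": 0, "wz": 0.21},
  {"jaw": 1, "dx": 126, "dy": -101, "dz": 15, "wx": 0, "wy": 0, "wz": 0.21},
  {"jaw": 1, "dx": 126, "dy": -101, "dz": 15, "wx": 0, "wy": 0, "wz": 0.21},
])

```text
time: 6.5
tool_pos: [585.5, -21.5, 413.9]
tcp_rot: [-180.0, 0.2, 1.1]
ft_force: [-0.8, 0.3, -0.7]
finger_gap: -0.2
```

```bash
python3 - <<'E'
from h import *
s=sense();print(s["tool_pos"],s["tcp_rot"],s["ft_force"],s["time"])
ims=[]
for c,P in (("side",[560,-16,180]),("top",[560,-16,180])):
    d=snapshot(c);im=d["pixels"][:,:,::-1]
    x,y=proj(d,P).astype(int);ims.append(cv2.resize(im[y-75:y+75,x-50:x+50],None,fx=4,fy=4,interpolation=cv2.INTER_CUBIC))
cv2.imwrite("pics/a1.png",np.hstack(ims))
E
```

```text
[585.54738795 -21.54528862 413.8890057 ] [-1.79997565e+02  1.72262907e-01  1.13903203e+00] [-0.84368054  0.27457197 -0.73320233] 6.5
```

View pics/a1.png

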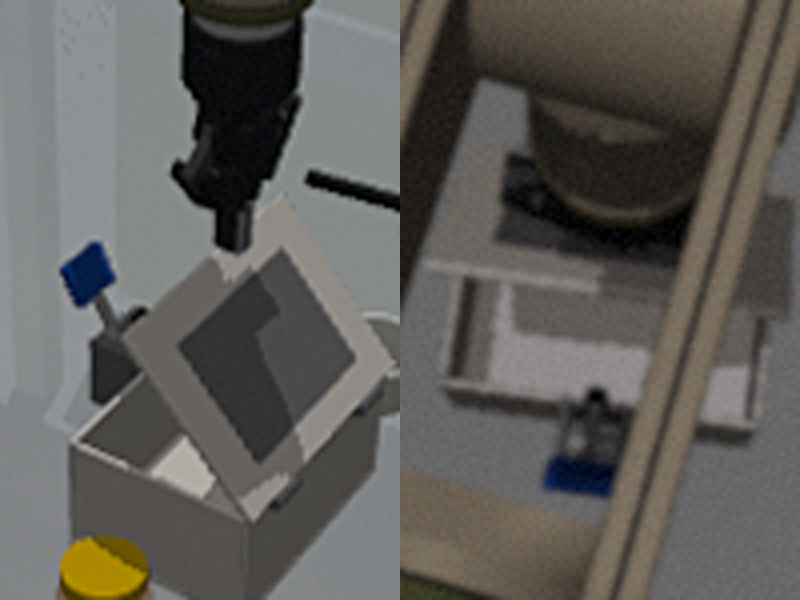

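The side view shows the fingertips at (233,250), just above and behind the lid's free edge. The paddle is clear at (88,272).

arm_command([
  {"jaw": 1, "dx": 0, "dy": 0, "dz": 10, "wx": 0, "wy": 0, "wz": 0},
  {"jaw": 1, "dx": 0, "dy": 0, "dz": 20, "wx": 0, "wy": 0, "wz": 0},
  {"jaw": 1, "dx": 0, "dy": 0, "dz": 28, "wx": 0, "wy": 0, "wz": 0},
  {"jaw": 1, "dx": 0, "dy": 0, "dz": 33, "wx": 0, "wy": 0, "wz": 0},
  {"jaw": 1, "dx": -1, "dy": 0, "dz": 37, "wx": 0, "wy": 0, "wz": 0},
  {"jaw": 1, "dx": -4, "dy": 0, "dz": 41, "wx": 0, "wy": 0, "wz": 0},
  {"jaw": 1, "dx": -8, "dy": 0, "dz": 46, "wx": 0, "wy": 0, "wz": 0},
  {"jaw": 1, "dx": -11, "dy": 0, "dz": 50, "wx": 0, "wy": 0, "wz": 0},
  {"jaw": 1, "dx": -15, "dy": 0, "dz": 55, "wx": 0, "wy": 0, "wz": 0},
  {"jaw": 1, "dx": -18, "dy": 0, "dz": 59, "wx": 0, "wy": 0, "wz": 0},
  {"jaw": 1, "dx": -18, "dy": 0, "dz": 59, "wx": 0, "wy": 0, "wz": 0},
])

```text
time: 7.7
tool_pos: [567.6, -21.4, 355.8]
tcp_rot: [-180.0, 0.1, 1.1]
ft_force: [0.8, -0.2, 0.3]
finger_gap: 0.2
```

```bash
cat > look.py <<'E'
from h import *
import sys
s=sense();print(s["tool_pos"],s["tcp_rot"],s["ft_force"],s["time"])
ims=[]
for c,P in (("side",[560,-16,180]),("top",[560,-16,180])):
    d=snapshot(c);im=d["pixels"][:,:,::-1]
    x,y=proj(d,P).astype(int);ims.append(cv2.resize(im[y-75:y+75,x-50:x+50],None,fx=4,fy=4,interpolation=cv2.INTER_CUBIC))
cv2.imwrite(f"pics/{sys.argv[1]}.png",np.hstack(ims))
E
python3 look.py a2
```

```text
[567.61544584 -21.35015172 355.81302527] [-1.79991565e+02  7.56387509e-02  1.13362900e+00] [ 0.75031031 -0.21140544  0.31898534] 7.7
```

View pics/a2.png

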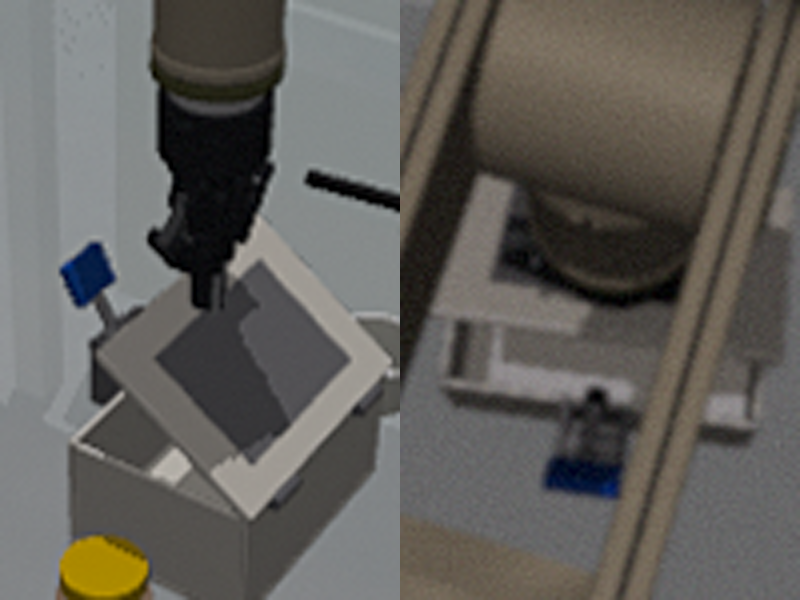

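The lid is following the finger down (its front corner is now at 100,350) and the bin hasn't moved.

arm_command([
  {"jaw": 1, "dx": -4, "dy": 0, "dz": 6, "wx": 0, "wy": 0, "wz": 0},
  {"jaw": 1, "dx": -7, "dy": 0, "dz": 12, "wx": 0, "wy": 0, "wz": 0},
  {"jaw": 1, "dx": -10, "dy": 0, "dz": 18, "wx": 0, "wy": 0, "wz": 0},
  {"jaw": 1, "dx": -13, "dy": 0, "dz": 24, "wx": 0, "wy": 0, "wz": 0},
  {"jaw": 1, "dx": -16, "dy": 0, "dz": 30, "wx": 0, "wy": 0, "wz": 0},
  {"jaw": 1, "dx": -18, "dy": 0, "dz": 36, "wx": 0, "wy": 0, "wz": 0},
  {"jaw": 1, "dx": -20, "dy": 0, "dz": 42, "wx": 0, "wy": 0, "wz": 0},
  {"jaw": 1, "dx": -22, "dy": 0, "dz": 48, "wx": 0, "wy": 0, "wz": 0},
  {"jaw": 1, "dx": -23, "dy": 0, "dz": 54, "wx": 0, "wy": 0, "wz": 0},
  {"jaw": 1, "dx": -24, "dy": 0, "dz": 59, "wx": 0, "wy": 0, "wz": 0},
  {"jaw": 1, "dx": -25, "dy": 0, "dz": 64, "wx": 0, "wy": 0, "wz": 0},
  {"jaw": 1, "dx": -25, "dy": 0, "dz": 68, "wx": 0, "wy": 0, "wz": 0},
])

```text
time: 9.0
tool_pos: [543.1, -21.9, 288.2]
tcp_rot: [-180.0, 0.0, 1.1]
ft_force: [-1.3, 0.6, 1.3]
finger_gap: 0.2
```

arm_command([
  {"jaw": 1, "dx": 0, "dy": 0, "dz": 2, "wx": 0, "wy": 0, "wz": 0},
  {"jaw": 1, "dx": 0, "dy": 0, "dz": 4, "wx": 0, "wy": 0, "wz": 0},
  {"jaw": 1, "dx": 0, "dy": 0, "dz": 6, "wx": 0, "wy": 0, "wz": 0},
  {"jaw": 1, "dx": 0, "dy": 0, "dz": 6, "wx": 0, "wy": 0, "wz": 0},
])

```text
time: 9.4
tool_pos: [543.3, -21.9, 282.5]
tcp_rot: [-180.0, -0.0, 1.1]
ft_force: [0.4, -0.5, -0.4]
finger_gap: 0.2
```

```bash
python3 look.py a3
```

```text
[543.28905377 -21.86812085 282.53341799] [-1.79999375e+02 -6.47294011e-03  1.13595544e+00] [ 0.36937247 -0.4552501  -0.40368884] 9.4
```

View pics/a3.png

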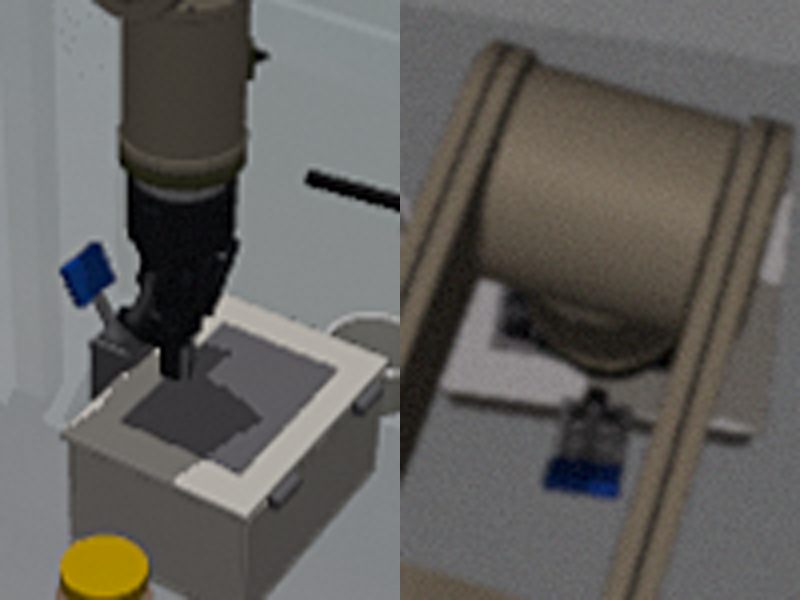

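Nearly shut. I'll press the last bit, checking the force.

arm_command([
  {"jaw": 1, "dx": 0, "dy": 0, "dz": 1, "wx": 0, "wy": 0, "wz": 0},
  {"jaw": 1, "dx": 0, "dy": 0, "dz": 2, "wx": 0, "wy": 0, "wz": 0},
  {"jaw": 1, "dx": 0, "dy": 0, "dz": 2, "wx": 0, "wy": 0, "wz": 0},
])

```text
time: 9.8
tool_pos: [543.4, -21.9, 281.4]
tcp_rot: [180.0, -0.0, 1.1]
ft_force: [-2.8, 0.0, 5.1]
finger_gap: -0.3
```

arm_command([
  {"jaw": 1, "dx": 0, "dy": 0, "dz": 1, "wx": 0, "wy": 0, "wz": 0},
  {"jaw": 1, "dx": 0, "dy": 0, "dz": 1, "wx": 0, "wy": 0, "wz": 0},
])

```text
time: 10.0
tool_pos: [543.4, -21.9, 281.3]
tcp_rot: [180.0, -0.0, 1.1]
ft_force: [-6.4, -0.0, 12.7]
finger_gap: -0.3
```

The contact is firm at 12.7 N with the tip at 108 mm, so the lid is shut. Next I'll lift off and move in front of the latch.

arm_command([
  {"jaw": 1, "dx": 0, "dy": 0, "dz": -6, "wx": 0, "wy": 0, "wz": 0},
  {"jaw": 1, "dx": 0, "dy": 0, "dz": -30, "wx": 0, "wy": 0, "wz": 0},
  {"jaw": 1, "dx": 0, "dy": 0, "dz": -65, "wx": 0, "wy": 0, "wz": 0},
  {"jaw": 1, "dx": 0, "dy": 0, "dz": -100, "wx": 0, "wy": 0, "wz": 0},
  {"jaw": 1, "dx": 0, "dy": 0, "dz": -130, "wx": 0, "wy": 0, "wz": 0},
  {"jaw": 1, "dx": -20, "dy": 0, "dz": -140, "wx": 0, "wy": 0, "wz": 0},
  {"jaw": 1, "dx": -55, "dy": 0, "dz": -140, "wx": 0, "wy": 0, "wz": 0},
  {"jaw": 1, "dx": -90, "dy": 0, "dz": -140, "wx": 0, "wy": 0, "wz": 0},
  {"jaw": 1, "dx": -125, "dy": 0, "dz": -140, "wx": 0, "wy": 0, "wz": 0},
  {"jaw": 1, "dx": -140, "dy": 0, "dz": -140, "wx": 0, "wy": 0, "wz": 0},
  {"jaw": 1, "dx": -140, "dy": 0, "dz": -140, "wx": 0, "wy": 0, "wz": 0},
])

```text
time: 11.1
tool_pos: [402.0, -24.6, 420.1]
tcp_rot: [180.0, -0.1, 1.1]
ft_force: [0.4, -0.1, 0.1]
finger_gap: 0.1
```

```bash
python3 look.py a4; python3 - <<'E'
from h import *
q=fit(fixlat=0)
for n in pts(0,0): print(n,world(q,n).round(1))
E
```

```text
[402.03655203 -24.62593442 420.07489823] [ 1.79981458e+02 -7.06633716e-02  1.11424032e+00] [ 0.39648778 -0.10380185  0.11641376] 11.1
side bin [-0.7 -0.5]
side lid_hinge [-0.1  1.4]
side lid_edge [-1.3  0.3]
side latch_pivot [0.7 1.6]
side latch_tip [-0.   1.5]
top bin [0.1 2.8]
top lid_hinge [-1.5  3. ]
top lid_edge [ 1.3 -1.3]
top latch_pivot [-57.8 -48.8]
q [ 5.89253e+02 -1.76480e+01 -1.25610e+01  6.30800e+00 -4.00000e-02]
bin [589.3 -17.6   0. ]
lid_hinge [664.3 -17.2 100. ]
lid_edge [510.5 -18.1 111.8]
latch_pivot [488.3 -18.2 120. ]
latch_tip [453.3 -18.4 178.3]
```

View pics/a4.png

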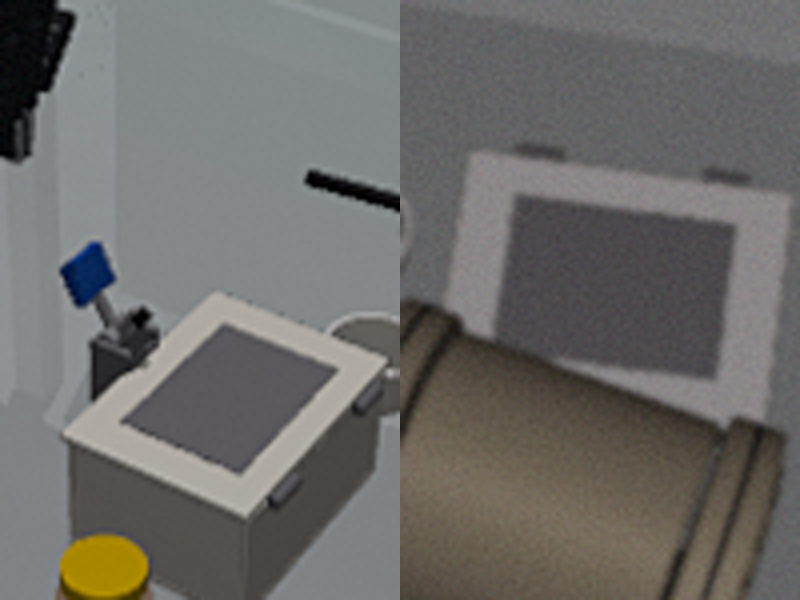

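The lid is down and the bin hasn't moved (still fitted at 589,-18). Now I'll lower in front of the paddle, which is at (88,272) in the side crop.

arm_command([
  {"jaw": 1, "dx": 0, "dy": -5, "dz": 30, "wx": 0, "wy": 0, "wz": 0},
  {"jaw": 1, "dx": 0, "dy": -5, "dz": 60, "wx": 0, "wy": 0, "wz": 0},
  {"jaw": 1, "dx": 0, "dy": -5, "dz": 87, "wx": 0, "wy": 0, "wz": 0},
  {"jaw": 1, "dx": 8, "dy": -5, "dz": 87, "wx": 0, "wy": 0, "wz": 0},
  {"jaw": 1, "dx": 15, "dy": -5, "dz": 87, "wx": 0, "wy": 0, "wz": 0},
  {"jaw": 1, "dx": 20, "dy": -5, "dz": 87, "wx": 0, "wy": 0, "wz": 0},
  {"jaw": 1, "dx": 20, "dy": -5, "dz": 87, "wx": 0, "wy": 0, "wz": 0},
])

```text
time: 12.5
tool_pos: [424.6, -19.4, 334.6]
tcp_rot: [180.0, -0.2, 1.1]
ft_force: [0.3, -0.8, 0.0]
finger_gap: -0.0
```

```bash
python3 look.py a5
```

```text
[424.59110093 -19.3961164  334.64055624] [ 1.79969208e+02 -1.69343541e-01  1.14212968e+00] [ 0.33433541 -0.80611686  0.00926735] 12.5
```

View pics/a5.png

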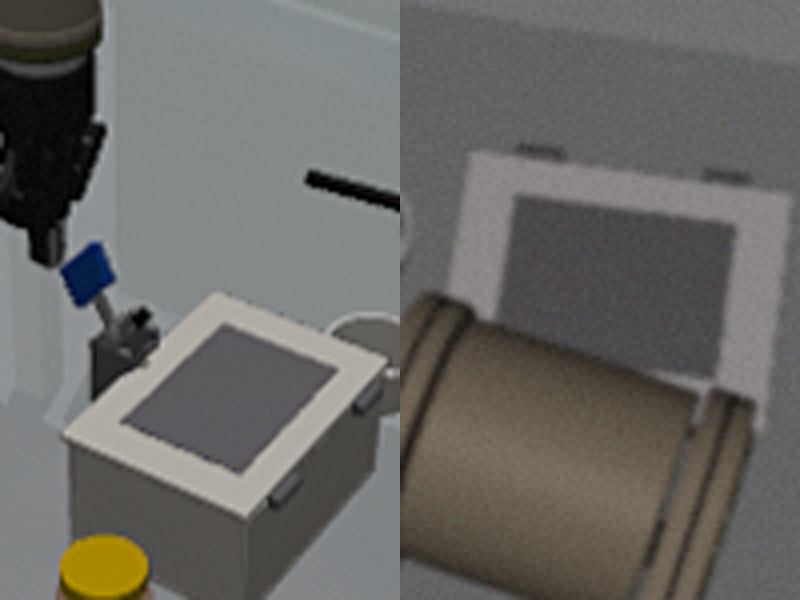

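arm_command([
  {"jaw": 1, "dx": 5, "dy": 0, "dz": 0, "wx": 0, "wy": 0, "wz": 0},
  {"jaw": 1, "dx": 10, "dy": 0, "dz": 0, "wx": 0, "wy": 0, "wz": 0},
  {"jaw": 1, "dx": 15, "dy": 0, "dz": 0, "wx": 0, "wy": 0, "wz": 0},
  {"jaw": 1, "dx": 20, "dy": 0, "dz": 0, "wx": 0, "wy": 0, "wz": 0},
  {"jaw": 1, "dx": 24, "dy": 0, "dz": 0, "wx": 0, "wy": 0, "wz": 0},
  {"jaw": 1, "dx": 28, "dy": 0, "dz": 0, "wx": 0, "wy": 0, "wz": 0},
  {"jaw": 1, "dx": 32, "dy": 0, "dz": 0, "wx": 0, "wy": 0, "wz": 0},
  {"jaw": 1, "dx": 36, "dy": 0, "dz": 0, "wx": 0, "wy": 0, "wz": 0},
  {"jaw": 1, "dx": 36, "dy": 0, "dz": 0, "wx": 0, "wy": 0, "wz": 0},
])

```text
time: 13.5
tool_pos: [459.6, -18.6, 332.6]
tcp_rot: [-180.0, -0.0, 1.1]
ft_force: [0.3, 0.0, -0.5]
finger_gap: 0.2
```

```bash
python3 look.py a6
```

```text
[459.57664025 -18.55051452 332.60874712] [-1.79995861e+02 -1.07111012e-02  1.13586359e+00] [ 0.34681543  0.0271543  -0.51190038] 13.5
```

View pics/a6.png

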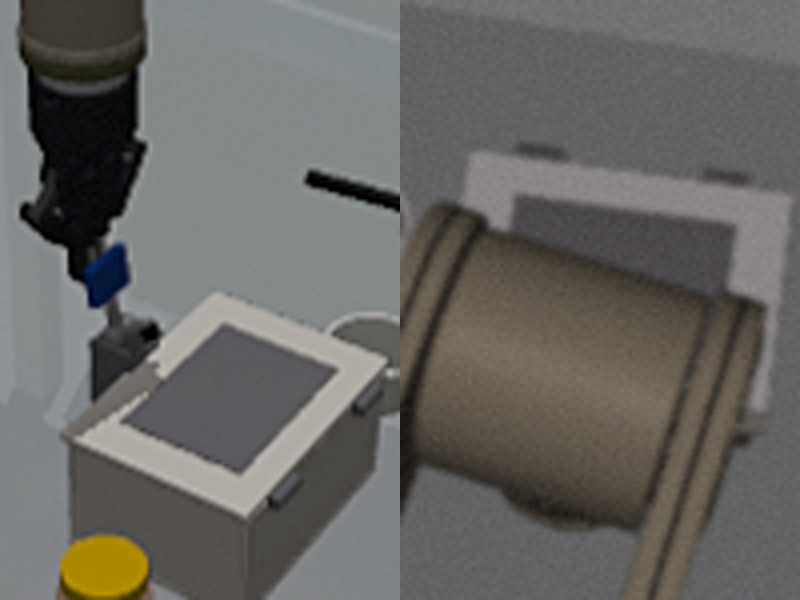

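The lever is following the finger and is almost upright, with the paddle at (108,275). I'll push it on past centre.

arm_command([
  {"jaw": 1, "dx": 4, "dy": 0, "dz": 0, "wx": 0, "wy": 0, "wz": 0},
  {"jaw": 1, "dx": 8, "dy": 0, "dz": 0, "wx": 0, "wy": 0, "wz": 0},
  {"jaw": 1, "dx": 12, "dy": 0, "dz": 0, "wx": 0, "wy": 0, "wz": 0},
  {"jaw": 1, "dx": 16, "dy": 0, "dz": 0, "wx": 0, "wy": 0, "wz": 0},
  {"jaw": 1, "dx": 20, "dy": 0, "dz": 0, "wx": 0, "wy": 0, "wz": 0},
  {"jaw": 1, "dx": 24, "dy": 0, "dz": 0, "wx": 0, "wy": 0, "wz": 0},
  {"jaw": 1, "dx": 27, "dy": 0, "dz": 0, "wx": 0, "wy": 0, "wz": 0},
  {"jaw": 1, "dx": 27, "dy": 0, "dz": 0, "wx": 0, "wy": 0, "wz": 0},
  {"jaw": 1, "dx": 27, "dy": 0, "dz": 0, "wx": 0, "wy": 0, "wz": 0},
])

```text
time: 14.5
tool_pos: [486.2, -18.0, 332.6]
tcp_rot: [-180.0, 0.0, 1.1]
ft_force: [0.5, 0.5, 0.4]
finger_gap: -0.1
```

```bash
python3 look.py a7
```

```text
[486.1584456  -17.9867754  332.61934934] [-1.79998888e+02  1.56790122e-02  1.13851080e+00] [0.47424249 0.53844682 0.35942965] 14.5
```

View pics/a7.png

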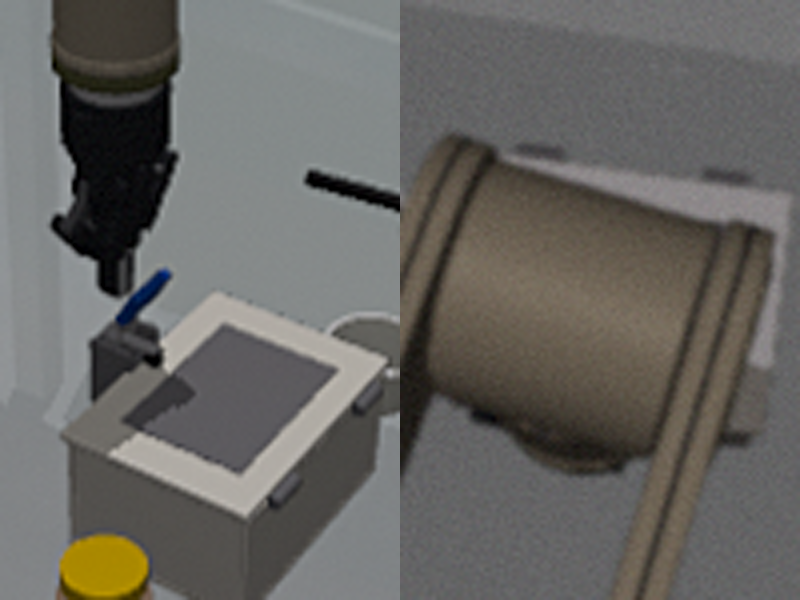

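It snapped over: the paddle now leans over the lid, at (145,298). I'll back off and go up.

arm_command([
  {"jaw": 1, "dx": -15, "dy": 0, "dz": 0, "wx": 0, "wy": 0, "wz": 0},
  {"jaw": 1, "dx": -40, "dy": 0, "dz": 0, "wx": 0, "wy": 0, "wz": 0},
  {"jaw": 1, "dx": -70, "dy": 0, "dz": -10, "wx": 0, "wy": 0, "wz": 0},
  {"jaw": 1, "dx": -85, "dy": 0, "dz": -45, "wx": 0, "wy": 0, "wz": 0},
  {"jaw": 1, "dx": -90, "dy": 0, "dz": -90, "wx": 0, "wy": 0, "wz": 0},
  {"jaw": 1, "dx": -90, "dy": 40, "dz": -100, "wx": 0, "wy": 0, "wz": 0},
  {"jaw": 1, "dx": -90, "dy": 85, "dz": -100, "wx": 0, "wy": 0, "wz": 0},
  {"jaw": 1, "dx": -90, "dy": 130, "dz": -100, "wx": 0, "wy": 0, "wz": 0},
  {"jaw": 1, "dx": -90, "dy": 175, "dz": -100, "wx": 0, "wy": 0, "wz": 0},
  {"jaw": 1, "dx": -90, "dy": 220, "dz": -100, "wx": 0, "wy": 0, "wz": 0},
  {"jaw": 1, "dx": -90, "dy": 250, "dz": -100, "wx": 0, "wy": 0, "wz": 0},
  {"jaw": 1, "dx": -90, "dy": 250, "dz": -100, "wx": 0, "wy": 0, "wz": 0},
])

```text
time: 15.8
tool_pos: [400.4, -272.9, 432.3]
tcp_rot: [180.0, 0.0, 0.9]
ft_force: [0.6, 0.7, -0.4]
finger_gap: 0.3
```

```bash
python3 look.py a8; python3 - <<'E'
from h import *
q=fit(fixlat=1.0,tag="end")
d=snapshot("top")
for n in ("ramekin","jar","bottle","tray","scraper"):
    r=pinpoint("top",n); print(n,r[0]["pixel"] if r else None)
E
```

```text
[ 400.4127015  -272.87994514  432.31703395] [1.79965272e+02 4.36246550e-02 9.14439543e-01] [ 0.552381    0.70066867 -0.36916341] 15.8
side bin [ 1.3 -1.2]
side lid_edge [-1.2  0.4]
side latch_pivot [-0.9  0.9]
side latch_tip [ 1.4 -0.3]
top bin [1.7 3.1]
top lid_hinge [-0.   0.7]
top lid_edge [-2. -3.]
top latch_pivot [ 0.8 -0.3]
top latch_tip [-0.3  0.3]
q [ 5.86569e+02 -2.10060e+01  1.30000e-02 -2.60000e-02  1.08200e+00]
ramekin [251.9, 224.4]
jar [381.1, 247.6]
bottle [178.7, 187.9]
tray [502.6, 275.1]
scraper [154.4, 250.6]
```

View pics/a8.png

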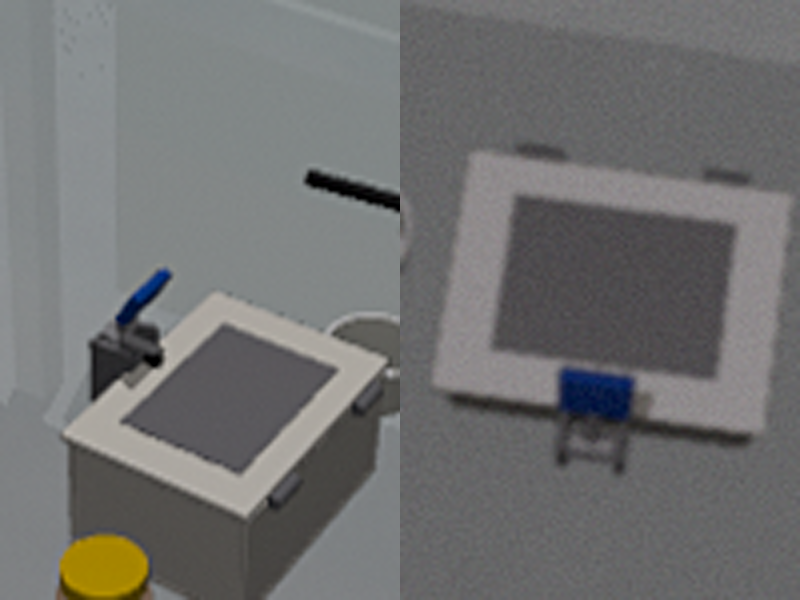

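Both views show the lid flat and the latch locked over it, with the paddle at about (597,393) in the top crop. The bin sits at the same pixels as before and the arm is clear.

```bash
python3 -c "
from bench import *
print(hand_in())"
```

```text
the job is handed in; nothing more can be done
None
```

The lid is shut and the blue latch is locked over it. I handed the job in at about 16 s of the 50 s, with the arm clear of everything.

- **Lid:** I pushed it down with closed fingertips along its arc, starting from about 0.8 rad. I stopped at firm contact, where the force read about 13 N up and 6 N sideways and the tip was about 108 mm above the shelf. That matches the height of a shut lid.
- **Latch:** I then pushed the paddle away from the robot past its centre, and it snapped over. The force read close to zero at the stops during this push.
- **Last checks:** Fitting the final pictures gave a lid angle of about 0 (−0.03) and a lever angle of about 1.0 (1.08), both within measurement error.
    - **Bin:** it sits at the same place in the pictures as before. Its fitted position differs by 2–4 mm, which is within the scatter of the fits.
    - **Loose things:** all five were found within about 5 pixels of where they started. I put that down to detector noise, and the arm went near none of them.
- **Disagreements:** A few detections were plainly wrong: the bin and latch pivot once in the side view, and the latch pivot once in the top view. I rejected these as outliers and checked against the pictures instead.

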